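Build up a shaft inspection set-up

ROBOT

A 6-joint arm with a two-finger parallel gripper is mounted at the origin on a cart in front of the work surface, level with it; the furniture and walls round the work are solid. World frame = base frame: x ahead of the robot, y to its left, z up, the work surface at z = 0. Lengths are in m, angles in rad, forces in N, time in s.
With the tool pointing down it reaches from about 0.325 to 0.9 m from the base axis. Payload 3.5 kg.
Tool frame: the origin (TCP) lies midway between the tips of the shut fingers; the grasp point (between the pads) lies 19 mm behind it; z points along the fingers, y is the direction in which the jaws open and shut (so a half turn about z gives the same grasp; the last joint's range is limited). The gripper opens to 85 mm and grips with 20 to 120 N. Pads are 22 mm wide; open, the fingers measure 114 mm over their backs; the gripper's body (76 mm by 85 mm) begins 54 mm behind the grasp point. The pads swing forward as they close: fully open they stand 13 mm farther back than shut.
Start: joints at [-1.446, 0.276, -0.026, 1.268, 0, 1.467], TCP at [0.141, -0.609, 0.231] pointing down, gripper open.
Joint ranges: [-3.12, 3.12], [-0.85, 1.88], [-1.08, 1.24], [-1.95, 2.15], [-1.57, 1.53], [-3.14, 3.14]. Speed limits (rad/s): [2.57, 2.57, 3.14, 3.14, 3.14, 3.14].

INTERFACE

Orientations are given as a unit quaternion [x, y, z, w].
In Python, from bench import * gives the robot as it stands.
- The arm moves only by the shell command python3 -m jog 'ROWS' [FORCE]. ROWS is JSON, a list that holds one entry, the list of rows, each a list of 5 numbers: the closure, from 0 (fully open) to 1 (shut), then the shift along the world's x, y, z in cm, then the turn about the world's z in rad. A call has 1 to 10 rows; each row shifts and turns the commanded pose from where the row before left it; what a row does not reach is not made up. A row lasts 1/8 s, in which the tool goes at most 62.5 mm and 10.7 degrees, less where a joint would pass 70% of its speed; a pose out of reach is approached as far as the arm can. A call is refused whole if a number of a shift passes 6.25 or a number of a turn 0.188, either way. A call with a gripper value outside its range is refused whole. The fingers move at their own pace and stop on an object; FORCE is the grip in N (left out, the last holds). Time passes only in rows, so rows that do not move let the fingers close. It gives the time, the measured TCP pose, the force and the opening at its end, in the units of the state.
- get_state(): the state, without advancing time (a new reading comes with each control period).
- get_image(name): name is "scene" or "top"; returns a dict with "pixels" (420x560x3 uint8, blue, green, red), "z_map" (420x560 float32, m along the optical axis (not along the pixel's ray), 0 where there is no reading), "K" (3x3 intrinsics, pixels), "world_from_camera" (4x4, takes a point from camera to world coordinates). Camera axes: x right, y up, looking along -z (the intrinsics and any distortion apply to the point x, -y, -z); pixel columns grow to the right and rows downward; lengths in m; the calibration is good to about 2 mm. A picture is of the moment at which its call begins.
- hand_in(): hands the job in, once; it reports no verdict.
Trained networks look in the newest picture that a camera, given by its name, has taken for a name from the list of things; names that differ only in an ending like _2 or _b are one class to them, and where a whole thing is asked for, a point or a joint stands for the part that bears it (a point fixed in the world has none). Each returns a list of dicts, best first, with "confidence" (0 to 1); they miss things now and then, are a little off and sometimes report something else, mostly with a low value. They report only what shows in the picture. A call takes as long as a camera call. They do not tell look-alikes from the thing itself.
- trace(camera, thing): "pixels" (420x560 bool, what is visible of it) and "box" ([left, top, width, height] in pixels, round what is visible of it).
The state is a dict: "t": time; "joint_pos": joint angles; "dq": joint speeds; "tau": joint torques, N m; "eef_pos": TCP position; "ee_rot": TCP orientation; "wrist_force": force on the tool from outside, world axes, zero at the start; "wrist_torque": the same for the moment, N m; "grip_width": opening from 0.0 (shut) to 1.0 (fully open).
Only numpy, scipy, OpenCV 4.12 (cv2) and the standard library are available. Lean on these libraries where they do the work, as an engineer would, in place of code of your own. Each camera call takes 0.05 s, during which the arm holds its last target. There are 200 camera calls.

TASK

Build the shaft inspection set-up on the steel fixture plate from the bottom up, in this order: seat the plain aluminium riser block flat between the plate's four corner guides, set the V-stand on the riser, centred and lengthwise in line with it, then lift the shaft out of its wooden cradle and lay it centred in the two Vs of the stand. Last, stand the U-shaped guard bridge over the middle of the shaft, with both feet flat on the stand between the Vs. Never let the shaft fall or roll onto the bench, and leave the timer and the side cutters where they lie.

Things in the scene. Friction and masses are not known exactly. Their poses are not given: they have to be found in the camera images.
- fixture_plate: Fixed dark steel plate lying on the bench, 160 (x) x 120 (y) x 12 mm (z). Four bright L-shaped corner guides, 4.5 mm high, stand on it round a pocket of 106 (x) x 76 (y) mm, centred on the plate; between the guides the sides of the pocket are open (74 mm along x, 44 mm along y). Origin: centre of the underside, so the pocket's floor is at z = 12 mm; x along the long side, z up.
- cradle: Fixed storage cradle of light wood, in which the shaft lies at the start: base 150 (x) x 80 (y) x 8 mm (z) with two Y-shaped 90-degree V supports, each 12 mm thick, centred at x = -44 and +44 mm, tops at z = 52 mm; 76 mm free between them. The lying shaft's axis runs along x at z = 48 mm. Origin: centre of the underside, z up.
- shaft: Loose bright steel shaft, diameter 24 mm over its middle 124 mm, with a thinner stub (diameter 16, 10 mm long) at each end, 144 mm overall, up to 0.5 kg. Origin: on the axis at mid length; x along the axis. It can roll about x, so its y and z axes mean nothing.
- riser_block: Loose plain aluminium block with flat top (two small dark spots on it, no openings), 90 (x) x 60 (y) x 30 mm (z), up to 0.5 kg. Origin: centre of the underside, z up.
- v_stand: Loose dark steel stand with two Vs, up to 0.5 kg: solid base 100 (x) x 60 (y) x 22 mm (z), on which two Y-shaped 90-degree V supports, each 12 mm thick and 54 mm wide over the arms, stand centred at x = -44 and +44 mm, tops at z = 52 mm; 76 mm of flat floor is free between them at z = 22 mm. The shaft laid in the Vs runs along x with its axis at z = 48 mm. Origin: centre of the underside, z up.
- guard_bridge: Loose grey plastic bridge, an upside-down U with two small steel screw heads on top: 40 (x) x 54 (y) x 56 mm (z), screw heads to 59 mm, up to 0.25 kg. The passage under it runs along x, 38 mm wide (y) and 44 mm high; the two legs are 8 mm thick and end in flat feet at z = 0. Origin: centre between the feet, at their underside, z up. Over the shaft its x runs along the shaft.
- timer: Bystander: small white count-down timer lying on its back, 70 x 66 x 18 mm, loose. Origin: centre of the underside. Leave it alone.
- side_cutters: Bystander: side cutters with red sleeves lying flat, 54 x 136 x 12 mm, loose. Origin: centre of the underside. Leave them alone.
Not all that is in view belongs to the job. Several things have the shape of the fixture_plate; the one meant has the colours described above.

How it is judged:
By the outcome, as a careful person would: the job done as asked, in the order asked, and still so for the second after the job is handed in, with the robot touching nothing.
It also fails if it takes over 115 s, if anything falls off the work surface, if the arm or the gripper's body presses on something with over 40 N, if the wrist force passes 120 N, or if a joint passes its speed limit or range.

## Working session

There is one attempt and no reset: what is moved stays moved. The work goes in short steps, Python scripts to look and compute and a shell command to move; the robot and the scene stay as the last step left them, time stands still between calls to the robot, and variables do not carry over. Pictures are saved under pics/ and viewed, about 12 in all and at most 16, crops included, and the job is handed in when it is done.

```bash
mkdir -p pics; ls
cat > h.py <<'E'
from bench import *
import numpy as np, cv2
def save(n,im): cv2.imwrite('pics/'+n+'.png',im)
def cloud(im):
    z=im["z_map"];K=im["K"];T=im["world_from_camera"]
    v,u=np.mgrid[:z.shape[0],:z.shape[1]]
    x=(u-K[0,2])/K[0,0]*z;y=(v-K[1,2])/K[1,1]*z
    p=np.stack([x,-y,-z,np.ones_like(z)],-1)@T.T
    p=p[...,:3].copy();p[z==0]=np.nan
    return p
E
python3 - <<'E'
from h import *
for c in("top","scene"):
    im=get_image(c);save(c+'0',im["pixels"]);print(c,im["K"].round(1).tolist(),im["world_from_camera"].round(3).tolist())
    P=cloud(im)
    for t in["fixture_plate","cradle","shaft","riser_block","v_stand","guard_bridge","timer","side_cutters"]:
        for d in trace(c,t)[:3]:
            p=P[d["pixels"]];p=p[~np.isnan(p[:,0])]
            if len(p): print(t,round(d["confidence"],2),d["box"],np.median(p,0).round(3),np.percentile(p,[2,98],axis=0).round(3).tolist())
E
```

```text
pics
top [[390.5, 0.0, 280.1], [0.0, 390.5, 214.2], [0.0, 0.0, 1.0]] [[-0.055, 0.978, -0.203, 0.287], [-0.998, -0.054, 0.007, 0.154], [-0.004, 0.203, 0.979, 1.023], [0.0, 0.0, 0.0, 1.0]]
fixture_plate 0.96 [165.3, 201.0, 56.7, 73.3] [0.443 0.376 0.011] [[0.366, 0.312, 0.007], [0.524, 0.441, 0.017]]
fixture_plate 0.85 [81.9, 200.0, 66.9, 75.7] [0.459 0.584 0.011] [[0.378, 0.508, 0.005], [0.541, 0.658, 0.017]]
cradle 0.61 [328.4, 134.3, 45.8, 58.9] [ 0.623 -0.045  0.007] [[0.556, -0.104, 0.002], [0.695, -0.001, 0.049]]
shaft 0.93 [343.5, 131.4, 24.3, 52.7] [ 0.622 -0.054  0.056] [[0.565, -0.08, 0.047], [0.689, -0.027, 0.061]]
riser_block 0.71 [415.7, 191.4, 41.2, 33.8] [ 0.487 -0.261  0.028] [[0.448, -0.307, 0.004], [0.529, -0.217, 0.032]]
v_stand 0.74 [240.6, 152.4, 30.1, 41.4] [0.611 0.207 0.022] [[0.559, 0.174, 0.001], [0.658, 0.24, 0.051]]
guard_bridge 0.7 [278.0, 217.3, 22.4, 20.8] [0.455 0.129 0.055] [[0.434, 0.1, -0.001], [0.478, 0.155, 0.059]]
timer 0.85 [242.9, 256.8, 27.5, 29.5] [0.349 0.215 0.015] [[0.315, 0.184, 0.011], [0.383, 0.247, 0.019]]
timer 0.18 [274.8, 218.0, 24.6,
[... 1115 characters left out ...]
0.314, 0.002], [0.539, -0.216, 0.036]]
v_stand 0.78 [291.5, 230.8, 25.1, 42.2] [0.613 0.207 0.025] [[0.563, 0.173, 0.004], [0.665, 0.241, 0.054]]
v_stand 0.21 [199.7, 225.4, 16.1, 46.2] [ 0.643 -0.051  0.06 ] [[0.573, -0.079, 0.047], [0.699, -0.026, 0.066]]
guard_bridge 0.6 [266.3, 194.8, 22.1, 20.7] [0.468 0.126 0.058] [[0.441, 0.101, 0.012], [0.484, 0.154, 0.064]]
timer 0.81 [295.9, 174.8, 26.0, 19.0] [0.358 0.216 0.018] [[0.318, 0.184, 0.004], [0.389, 0.249, 0.024]]
timer 0.72 [194.4, 230.7, 36.0, 48.8] [ 0.645 -0.047  0.011] [[0.565, -0.105, 0.005], [0.707, -0.004, 0.054]]
side_cutters 0.55 [146.5, 165.8, 43.1, 14.9] [ 0.342 -0.227  0.012] [[0.299, -0.287, 0.005], [0.354, -0.167, 0.017]]
```

Run:
```python
import cv2
a=cv2.imread('pics/top0.png')[110:300,70:470];cv2.imwrite('pics/a1.png',cv2.resize(a,None,fx=2,fy=2,interpolation=cv2.INTER_CUBIC))
b=cv2.imread('pics/scene0.png');cv2.imwrite('pics/b1.png',cv2.resize(b[150:290,100:460],None,fx=2.2,fy=2.2,interpolation=cv2.INTER_CUBIC))
```

```text
(no output)
```

View pics/a1.png

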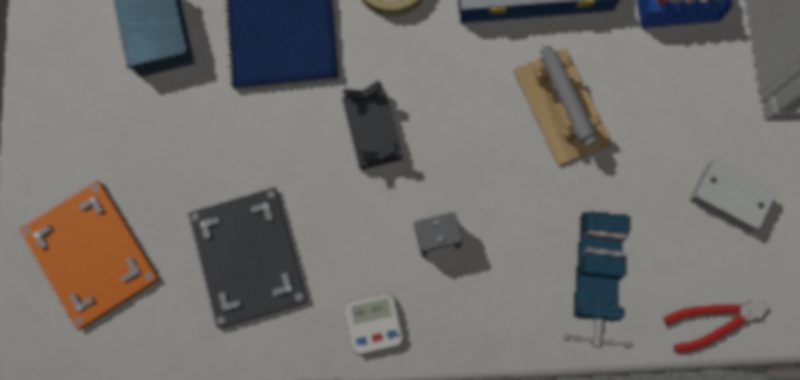

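View pics/b1.png

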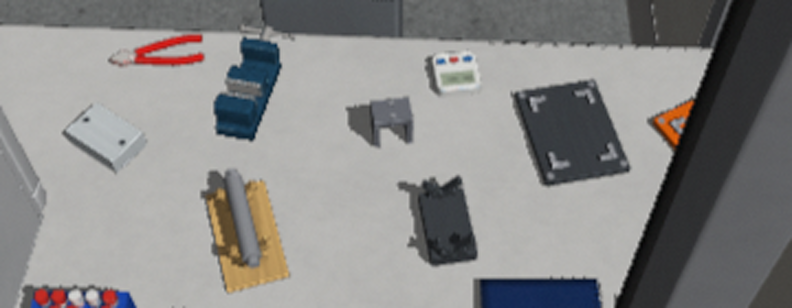

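```bash
cat >> h.py <<'E'
def fit(c,thing,lo,hi,P,near=None):
    for d in trace(c,thing):
        m=d["pixels"]; p=P[m]; p=p[(p[:,2]>lo)&(p[:,2]<hi)]
        if len(p)<15: continue
        q=p[:,:2].astype(np.float32)
        if near is not None and np.linalg.norm(np.median(q,0)-near)>.05: continue
        (cx,cy),(w,h),a=cv2.minAreaRect(q*1000)
        if w<h: w,h,a=h,w,a+90
        a=(a+90)%180-90
        return dict(c=(round(cx/1000,4),round(cy/1000,4)),wh=(round(w,1),round(h,1)),ang=round(a,1),z=round(float(np.median(p[:,2])),4),n=len(p),mean=q.mean(0).round(4))
E
python3 - <<'E'
from h import *
for c in("top","scene"):
    im=get_image(c);P=cloud(im)
    z=P[...,2];ok=(abs(z)<.012)&(P[...,0]>.3)&(P[...,0]<.7)&(abs(P[...,1])<.5)
    p=P[ok];A=np.c_[p[:,:2],np.ones(len(p))];print(c,len(p),np.linalg.lstsq(A,p[:,2],rcond=None)[0].round(4),np.median(p[:,2]))
    for t,lo,hi,near in[("fixture_plate",.006,.014,(.45,.377)),("fixture_plate",.0,.03,(.45,.377)),("cradle",.003,.014,None),("shaft",.04,.07,None),("riser_block",.022,.04,None),("v_stand",.014,.06,None),("guard_bridge",.045,.07,None),("timer",.005,.03,None)]:
        print(t,fit(c,t,lo,hi,P,near))
E
```

```text
top 46196 [-0.001   0.0021  0.0003] -0.000689925046513884
fixture_plate None
fixture_plate None
cradle {'c': (0.6297, -0.0542), 'wh': (149.4, 81.2), 'ang': 19.6, 'z': 0.0069, 'n': 925, 'mean': array([ 0.6206, -0.0484], dtype=float32)}
shaft {'c': (0.6299, -0.0546), 'wh': (144.0, 27.0), 'ang': 18.7, 'z': 0.0561, 'n': 458, 'mean': array([ 0.6265, -0.053 ], dtype=float32)}
riser_block {'c': (0.4909, -0.265), 'wh': (89.4, 62.5), 'ang': 56.4, 'z': 0.0288, 'n': 787, 'mean': array([ 0.4899, -0.2643], dtype=float32)}
v_stand {'c': (0.61, 0.2065), 'wh': (100.5, 59.1), 'ang': 10.9, 'z': 0.0219, 'n': 835, 'mean': array([0.6106, 0.2067], dtype=float32)}
guard_bridge {'c': (0.4563, 0.1271), 'wh': (52.4, 38.3), 'ang': -78.8, 'z': 0.0552, 'n': 317, 'mean': array([0.4554, 0.1269], dtype=float32)}
timer {'c': (0.3489, 0.2152), 'wh': (69.4, 66.2), 'ang': 10.4, 'z': 0.0153, 'n': 678, 'mean': array([0.3484, 0.2152], dtype=float32)}
scene 25578 [0.0012 0.0015 0.0023] 0.002757041186142728
fixture_plate {'c': (0.4482, 0.378), 'wh': (162.7, 122.1), 'ang': 14.4, 'z': 0.0126, 'n': 564, 'mean': array([0.4598, 
[... 298 characters left out ...]
float32)}
shaft {'c': (0.6342, -0.053), 'wh': (143.6, 24.1), 'ang': 20.3, 'z': 0.0596, 'n': 371, 'mean': array([ 0.6391, -0.0512], dtype=float32)}
riser_block {'c': (0.4947, -0.2647), 'wh': (92.6, 60.3), 'ang': 57.6, 'z': 0.0318, 'n': 525, 'mean': array([ 0.4973, -0.2637], dtype=float32)}
v_stand {'c': (0.6137, 0.2069), 'wh': (104.5, 60.4), 'ang': 10.7, 'z': 0.026, 'n': 740, 'mean': array([0.6139, 0.2064], dtype=float32)}
guard_bridge {'c': (0.4621, 0.1265), 'wh': (53.3, 42.7), 'ang': -77.4, 'z': 0.0583, 'n': 206, 'mean': array([0.4637, 0.1278], dtype=float32)}
timer {'c': (0.3524, 0.2142), 'wh': (74.3, 63.8), 'ang': 8.6, 'z': 0.0185, 'n': 378, 'mean': array([0.3572, 0.2146], dtype=float32)}
```

Run:
```python
from h import *
from scipy.spatial.transform import Rotation as R
s=get_state();print(s["t"],s["eef_pos"],R.from_quat(s["ee_rot"]).as_matrix().round(3).tolist(),s["grip_width"],s["wrist_force"])
im=get_image("top");P=cloud(im)
for d in trace("top","fixture_plate"):
    p=P[d["pixels"]];q=p[(p[:,2]>.004)&(p[:,2]<.022)][:,:2]
    print(d["confidence"],cv2.minAreaRect((q*1000).astype(np.float32)),q.mean(0),np.median(p[:,2]))
    b=p[(p[:,2]>.0125)][:,:2];print(len(b),cv2.minAreaRect((b*1000).astype(np.float32)) if len(b) else 0)
```

```text
1.8 [ 0.1411224  -0.6088502   0.23130731] [[0.974, 0.226, -0.0], [0.226, -0.974, 0.0], [-0.0, -0.0, -1.0]] 1.0018924271501728 [ 0.43153162 -0.46421779 -0.10251235]
0.9 ((460.5107116699219, 585.15869140625), (159.6738739013672, 120.55401611328125), 30.825733184814453) [0.45899444 0.58359486] nan
837 ((460.9317321777344, 584.9054565429688), (157.8407745361328, 117.8388442993164), 30.383520126342773)
0.82 ((445.47393798828125, 377.80096435546875), (160.41055297851562, 120.03665924072266), 13.769458770751953) [0.44357567 0.37679655] nan
840 ((445.0124206542969, 376.9440612792969), (158.6099090576172, 118.5472412109375), 14.146770477294922)
```

Run:
```python
from h import *
for c in("top","scene"):
    P=cloud(get_image(c))
    for y in np.arange(-.75,.75,.1):
        r=[]
        for x in np.arange(.1,.9,.1):
            m=(abs(P[...,0]-x)<.05)&(abs(P[...,1]-y)<.05); z=P[...,2][m]; r.append('%6.2f'%z.max() if len(z) else '   -  ')
        print('%5.2f'%y,*r)
```

```text
-0.75  -0.85  -0.22    -      -      -      -      -      -  
-0.65  -0.85  -0.15  -0.15    -     0.00   0.03    -      -  
-0.55  -0.85  -0.16   0.01   0.01   0.00   0.18    -      -  
-0.45  -0.85  -0.85   0.01   0.01   0.01   0.27   0.30   0.30
-0.35  -0.85  -0.84   0.01   0.00   0.03   0.27   0.29   0.29
-0.25  -0.84  -0.84   0.02   0.03   0.03   0.01   0.06   0.07
-0.15  -0.71   0.64   0.04   0.06   0.06   0.01   0.07   0.07
-0.05   0.58   0.71   0.06   0.06   0.06   0.06   0.06   0.05
 0.05   0.51   0.53   0.01   0.06   0.06   0.01   0.01   0.05
 0.15   0.02  -0.75   0.02   0.06   0.06   0.05   0.05   0.03
 0.25  -0.84  -0.85   0.02   0.02   0.01   0.05   0.05   0.03
 0.35  -0.85  -0.84   0.01   0.02   0.02   0.01   0.02   0.02
 0.45  -0.85  -0.84   0.01   0.02   0.02   0.01   0.05   0.05
 0.55  -0.84  -0.84   0.01   0.02   0.02   0.01   0.05   0.05
 0.65  -0.85  -0.85   0.01   0.02   0.02   0.01   0.00   0.01
-0.75    -      -     0.01   0.01    -      -      -      -  
-0.65   0.35   0.49   0.01   0.01    -      -      -      -  
-0.55   0.48   0.50   0.01   0.01    -     0.28   0.29    -  
-0.45    -      -     0.01   0.01   0.01   0.28   0.31   0.30
-0.35    -      -     0.01   0.01   0.04   0.28   0.29   0.29
-0.25    -      -     0.02   0.03   0.04   0.01   0.06   0.08
-0.15   0.02   0.54   0.05   0.06   0.06   0.01   0.06   0.07
-0.05   0.05   0.54   0.06   0.07   0.07   0.07   0.07   0.05
 0.05   0.50   0.53   0.01   0.06   0.06   0.01   0.01   0.05
 0.15   0.02   0.01   0.02   0.06   0.06   0.06   0.06   0.03
 0.25    -      -     0.03   0.02   0.01   0.06   0.06   0.02
 0.35    -      -     0.01   0.02   0.03   0.01   0.02   0.02
 0.45    -      -     0.01   0.02   0.02   0.01   0.02    -  
 0.55    -      -     0.01   0.02   0.02    -      -      -  
 0.65    -      -     0.00    -      -      -      -      -
```

```bash
python3 -m jog '[[[0,3.9,3.8,0,0.086],[0,3.9,3.8,0,0.086],[0,3.9,3.8,0,0.086],[0,3.9,3.8,0,0.086],[0,3.9,3.8,0,0.086],[0,3.9,3.8,0,0.086],[0,3.9,3.8,0,0.086],[0,3.9,3.8,0,0.086],[0,3.9,4.0,0,0.086],[0,0,0,0,0]]]' 60
```

```text
t: 3.25
eef_pos: [0.4943, -0.2622, 0.2314]
ee_rot: [0.876, 0.483, 0.0, 0.0]
wrist_force: [-1.1, 0.1, -0.2]
grip_width: 1.0
```

```bash
python3 -m jog '[[[0,-0.2,-0.3,-4,-0.01],[0,0,0,-5,0],[0,0,0,-4,0],[0,0,0,-4,0],[0,0,0,-3,0],[0,0,0,-2,0],[0,0,0,-0.8,0],[0,0,0,0,0]]]' 60; python3 -m jog '[[[0.2,0,0,0,0],[0.3,0,0,0,0],[1,0,0,0,0],[1,0,0,0,0],[1,0,0,0,0],[1,0,0,0,0],[1,0,0,0,0]]]' 60
```

```text
t: 4.25
eef_pos: [0.4897, -0.2683, 0.0032]
ee_rot: [0.88, 0.475, -0.0, -0.0]
wrist_force: [0.1, -0.1, -0.3]
grip_width: 0.996
t: 5.12
eef_pos: [0.4914, -0.2689, 0.005]
ee_rot: [0.88, 0.476, 0.0, 0.002]
wrist_force: [-1.2, -0.7, 5.4]
grip_width: 0.695
```

```bash
python3 -m jog '[[[1,0,0,1,0],[1,0,0,3,0],[1,0,0,4,0],[1,0,0,4,0],[1,0,0,3,0]]]' 60; python3 -m jog '[[[1,-0.3,4,0,0.16],[1,-0.3,4,0,0.16],[1,-0.3,4,0,0.16],[1,-0.3,4,0,0.16],[1,-0.3,4,0,0.16],[1,-0.3,4,0,0.16],[1,-0.3,4,0,0.16],[1,-0.3,4,0,0.16],[1,-0.3,4,0,0.16],[1,-0.3,4,0,0.16]]]';python3 -m jog '[[[1,-0.2,4,0,0.16],[1,-0.2,4,0,0.16],[1,-0.2,4,0,0.16],[1,-0.2,4,0,0.16],[1,-0.2,4,0,0.158],[1,0,4,0,0],[1,0,0.8,0,0],[1,0,0,0,0],[1,0,0,0,0]]]'
```

```text
t: 5.75
eef_pos: [0.4899, -0.2676, 0.1549]
ee_rot: [0.88, 0.476, 0.0, 0.0]
wrist_force: [0.3, -0.3, -3.7]
grip_width: 0.687
t: 7.0
eef_pos: [0.4588, 0.1334, 0.153]
ee_rot: [0.269, 0.963, -0.0, -0.001]
wrist_force: [-0.3, -0.2, -3.8]
grip_width: 0.689
t: 8.12
eef_pos: [0.4496, 0.3788, 0.1529]
ee_rot: [-0.123, 0.992, -0.001, -0.001]
wrist_force: [-0.2, -0.6, -3.8]
grip_width: 0.687
```

Run:
```python
from h import *
s=get_state();print(s["joint_pos"],s["eef_pos"],s["wrist_force"])
im=get_image("scene");save('s2',cv2.resize(im["pixels"][130:290,240:460],None,fx=3,fy=3))
P=cloud(im)
print(fit("scene","riser_block",s["eef_pos"][2]+.02-.01,s["eef_pos"][2]+.045,P))
for d in trace("scene","riser_block")[:2]:
    p=P[d["pixels"]];print(d["box"],d["confidence"],np.nanpercentile(p,[5,50,95],axis=0).round(3).tolist())
```

```text
[ 5.90486109e-01  2.64359827e-01 -2.13453275e-01  1.09472361e+00
 -4.32361601e-04  3.43129927e-01] [0.44959426 0.37884159 0.15290021] [-0.23843781 -0.61471311 -3.83764438]
{'c': (0.4545, 0.3812), 'wh': (74.8, 66.1), 'ang': 16.7, 'z': 0.1802, 'n': 454, 'mean': array([0.4642, 0.3834], dtype=float32)}
[354.4, 164.4, 29.2, 26.2] 0.63 [[0.425, 0.356, 0.156], [0.472, 0.383, 0.18], [0.493, 0.411, 0.184]]
```

View pics/s2.png

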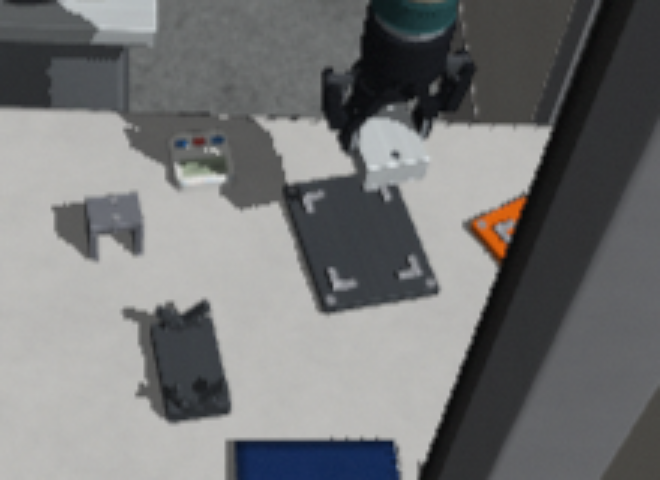

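```bash
python3 -m jog '[[[1,0.1,0,-4,0],[1,0,0,-4,0],[1,0,0,-2.5,0],[1,0,0,-1.5,0],[1,0,0,-0.8,0],[1,0,0,0,0],[1,0,0,0,0]]]';python3 -m jog '[[[1,0,0,-0.4,0],[1,0,0,0,0],[1,0,0,0,0]]]'; python3 -m jog '[[[1,0,0,-0.3,0],[1,0,0,0,0],[1,0,0,0,0]]]'
```

```text
t: 9.15
eef_pos: [0.4521, 0.3808, 0.0265]
ee_rot: [-0.124, 0.992, 0.001, 0.001]
wrist_force: [0.3, 0.5, -2.4]
grip_width: 0.687
t: 9.52
eef_pos: [0.4511, 0.3802, 0.0214]
ee_rot: [-0.124, 0.992, 0.0, -0.0]
wrist_force: [0.7, -0.2, -4.5]
grip_width: 0.686
t: 9.9
eef_pos: [0.4511, 0.3801, 0.0182]
ee_rot: [-0.124, 0.992, -0.0, -0.0]
wrist_force: [-0.8, 0.7, -2.9]
grip_width: 0.689
```

```bash
python3 -m jog '[[[1,0,0,-0.2,0],[1,0,0,0,0],[1,0,0,0,0]]]'; python3 -m jog '[[[0.8,0,0,0,0],[0.2,0,0,0,0],[0,0,0,0,0],[0,0,0,0,0],[0,0,0,1,0],[0,0,0,3,0],[0,0,0,4,0],[0,0,0,4,0]]]'; python3 -m jog '[[[0,4,-4,0,0],[0,4,-4,0,0],[0,4,-4,0,0],[0,3,-4,0,0],[0,0,0,0,0],[0,0,0,0,0]]]'
python3 - <<'E'
from h import *
for c in("top","scene"):
    P=cloud(get_image(c))
    print(c,fit(c,"riser_block",.03,.06,P),fit(c,"v_stand",.014,.06,P))
    if c=="scene":print(fit(c,"fixture_plate",.004,.022,P,(.45,.377)))
save('s3',cv2.resize(get_image("top")["pixels"][130:300,130:320],None,fx=3,fy=3))
E
```

```text
t: 10.28
eef_pos: [0.4514, 0.3804, 0.0171]
ee_rot: [-0.124, 0.992, 0.0, 0.0]
wrist_force: [-1.5, -1.8, 4.6]
grip_width: 0.69
t: 11.28
eef_pos: [0.4511, 0.3801, 0.138]
ee_rot: [-0.124, 0.992, 0.0, 0.0]
wrist_force: [1.0, 0.2, 0.5]
grip_width: 0.997
t: 12.02
eef_pos: [0.6009, 0.2202, 0.1366]
ee_rot: [-0.124, 0.992, 0.0, -0.0]
wrist_force: [0.1, 0.3, -0.2]
grip_width: 0.998
top {'c': (0.4448, 0.3786), 'wh': (91.1, 60.2), 'ang': 14.5, 'z': 0.0413, 'n': 857, 'mean': array([0.4437, 0.3776], dtype=float32)} None
scene {'c': (0.4482, 0.3777), 'wh': (94.2, 59.7), 'ang': 13.3, 'z': 0.0446, 'n': 523, 'mean': array([0.4537, 0.3776], dtype=float32)} {'c': (0.6139, 0.207), 'wh': (102.5, 59.2), 'ang': 10.4, 'z': 0.0259, 'n': 706, 'mean': array([0.6144, 0.2067], dtype=float32)}
{'c': (0.4445, 0.3794), 'wh': (172.2, 125.1), 'ang': 13.2, 'z': 0.0151, 'n': 995, 'mean': array([0.468 , 0.3796], dtype=float32)}
```

View pics/s3.png

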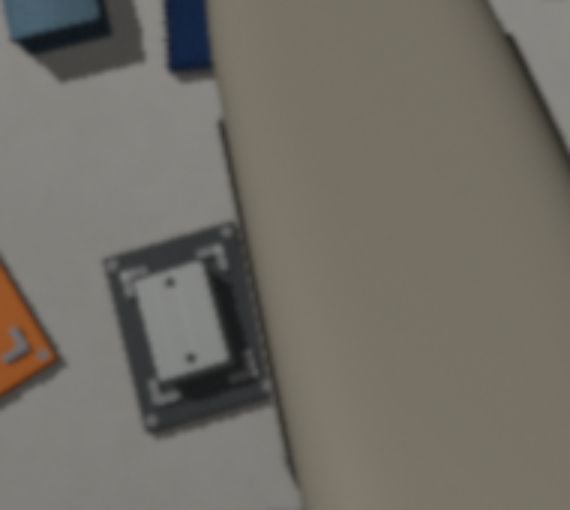

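```bash
python3 -m jog '[[[0,1.1,-1.3,0,-0.06],[0,0,0,-3,0],[0,0,0,-4,0],[0,0,0,-3,0],[0,0,0,-2,0],[0,0,0,-1,0],[0,0,0,0,0],[0,0,0,0,0]]]'; python3 -m jog '[[[0.2,0,0,0,0],[0.3,0,0,0,0],[1,0,0,0,0],[1,0,0,0,0],[1,0,0,0,0],[1,0,0,0,0],[1,0,0,0,0]]]' 60;python3 -m jog '[[[1,0,0,0.5,0],[1,0,0,2,0],[1,0,0,0,0],[1,0,0,0,0]]]' 60
```

```text
t: 13.42
eef_pos: [0.6134, 0.2074, 0.0076]
ee_rot: [-0.094, 0.996, 0.0, 0.001]
wrist_force: [0.9, -0.2, -0.6]
grip_width: 1.001
t: 14.3
eef_pos: [0.6131, 0.2073, 0.0079]
ee_rot: [-0.094, 0.996, -0.0, 0.001]
wrist_force: [-1.1, -1.2, 5.3]
grip_width: 0.682
t: 14.8
eef_pos: [0.6123, 0.2072, 0.0316]
ee_rot: [-0.094, 0.996, 0.0, 0.0]
wrist_force: [0.7, 0.1, -4.3]
grip_width: 0.679
```

```bash
python3 -m jog '[[[1,0,0,4,0],[1,0,0,4,0],[1,0,0,2,0],[1,-3.2,3.4,0,0.02],[1,-3.3,3.4,0,0.02],[1,-3.3,3.5,0,0.019],[1,-3.3,3.5,0,0],[1,-3.2,3.5,0,0],[1,0,0,0,0],[1,0,0,0,0]]]'; python3 -m jog '[[[1,0,0,-3,0],[1,0,0,-2.2,0],[1,0,0,0,0],[1,0,0,0,0]]]'
python3 - <<'E'
from h import *
s=get_state();print(s["eef_pos"],s["wrist_force"])
for c in ("top","scene"):
    im=get_image(c);P=cloud(im);z0=s["eef_pos"][2]
    print(c,fit(c,"v_stand",z0,z0+.05,P),fit(c,"riser_block",.03,.05,P))
save('s4',cv2.resize(im["pixels"][130:270,300:460],None,fx=4,fy=4))
E
```

```text
t: 16.05
eef_pos: [0.4489, 0.3799, 0.1308]
ee_rot: [-0.124, 0.992, -0.0, -0.0]
wrist_force: [0.4, -0.5, -3.6]
grip_width: 0.685
t: 16.55
eef_pos: [0.4504, 0.3799, 0.08]
ee_rot: [-0.123, 0.992, 0.0, 0.001]
wrist_force: [0.4, -0.2, -3.7]
grip_width: 0.682
[0.45035855 0.37987398 0.07998766] [ 0.35885193 -0.22567969 -3.73758818]
top {'c': (0.4524, 0.3599), 'wh': (99.6, 20.0), 'ang': 14.4, 'z': 0.0938, 'n': 168, 'mean': array([0.4473, 0.355 ], dtype=float32)} {'c': (0.4326, 0.3468), 'wh': (51.7, 10.5), 'ang': 6.0, 'z': 0.0403, 'n': 56, 'mean': array([0.4296, 0.3467], dtype=float32)}
scene {'c': (0.4598, 0.3822), 'wh': (87.0, 61.3), 'ang': 16.0, 'z': 0.0981, 'n': 480, 'mean': array([0.4716, 0.3852], dtype=float32)} {'c': (0.463, 0.364), 'wh': (105.5, 51.9), 'ang': 48.1, 'z': 0.0435, 'n': 216, 'mean': array([0.4711, 0.3713], dtype=float32)}
```

View pics/s4.png

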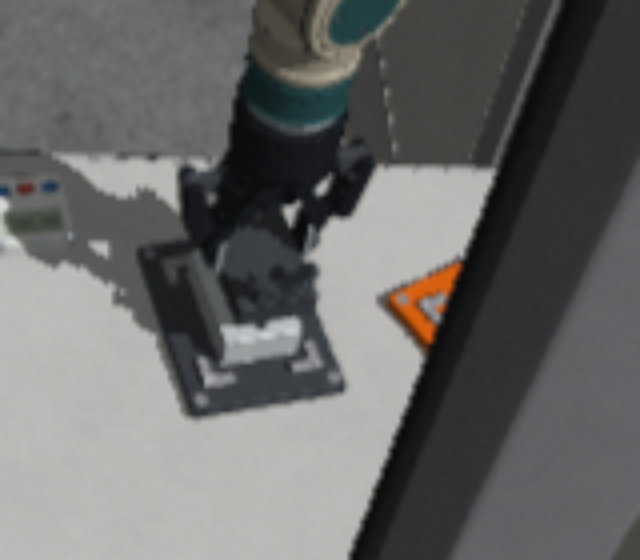

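```bash
python3 -m jog '[[[1,-0.2,-0.05,-1.2,0],[1,0,0,-0.8,0],[1,0,0,-0.5,0],[1,0,0,0,0],[1,0,0,0,0]]]'; python3 -m jog '[[[1,0,0,-0.3,0],[1,0,0,0,0],[1,0,0,0,0]]]';  python3 -m jog '[[[1,0,0,-0.2,0],[1,0,0,0,0],[1,0,0,0,0]]]'
```

```text
t: 17.48
eef_pos: [0.4473, 0.3798, 0.0544]
ee_rot: [-0.123, 0.992, 0.0, 0.0]
wrist_force: [0.3, 0.1, -3.6]
grip_width: 0.682
t: 17.85
eef_pos: [0.4472, 0.3797, 0.0514]
ee_rot: [-0.123, 0.992, 0.0, 0.0]
wrist_force: [-0.5, -0.1, -3.8]
grip_width: 0.681
t: 18.23
eef_pos: [0.4474, 0.3799, 0.0499]
ee_rot: [-0.123, 0.992, 0.0, 0.0]
wrist_force: [-1.3, -1.2, 2.2]
grip_width: 0.681
```

Contact. Release, back off, and check.

```bash
python3 -m jog '[[[0.8,0,0,0,0],[0.2,0,0,0,0],[0,0,0,0,0],[0,0,0,0,0],[0,0,0,1,0],[0,0,0,3,0],[0,0,0,4,0],[0,0,0,4,0],[0,0,0,3,0]]]'; python3 -m jog '[[[0,2,-5,0,0],[0,2,-5,0,0],[0,2,-5,0,0],[0,2,-5,0,0],[0,2,-5,0,0],[0,2,-5,0,0.03],[0,2,-5,0,0.04],[0,2,-4,0,0],[0,2,-4,0,0],[0,0,0,0,0]]]'
python3 - <<'E'
from h import *
for c in("top","scene"):
    P=cloud(get_image(c))
    print(c,fit(c,"v_stand",.055,.11,P),fit(c,"riser_block",.03,.05,P),fit(c,"fixture_plate",.004,.022,P,(.45,.377)))
    p=P[(P[...,2]>.035)&(P[...,2]<.12)&(abs(P[...,0]-.447)<.1)&(abs(P[...,1]-.379)<.08)];z=p[:,2]
    for lo,hi in((.036,.048),(.058,.07),(.075,.1)):
        q=p[(z>lo)&(z<hi)];print(lo,len(q),np.median(q[:,2]),cv2.minAreaRect((q[:,:2]*1000).astype(np.float32)))
save('s5',cv2.resize(get_image("top")["pixels"][180:300,120:260],None,fx=4,fy=4))
E
```

```text
t: 19.35
eef_pos: [0.4478, 0.3801, 0.2023]
ee_rot: [-0.123, 0.992, 0.001, 0.001]
wrist_force: [1.3, 1.2, 0.1]
grip_width: 1.0
t: 20.6
eef_pos: [0.6286, -0.0533, 0.1999]
ee_rot: [-0.156, 0.988, -0.001, 0.001]
wrist_force: [0.3, 0.5, -0.2]
grip_width: 1.006
top {'c': (0.4446, 0.3793), 'wh': (99.8, 60.4), 'ang': 14.6, 'z': 0.064, 'n': 1020, 'mean': array([0.4453, 0.3784], dtype=float32)} None {'c': (0.445, 0.3778), 'wh': (159.1, 119.9), 'ang': 13.8, 'z': 0.0115, 'n': 1534, 'mean': array([0.4349, 0.3688], dtype=float32)}
0.036 43 0.04251393487244304 ((439.03436279296875, 354.05548095703125), (46.53782272338867, 112.33650207519531), 75.60372924804688)
0.058 786 0.06325457960652697 ((444.0375061035156, 379.42681884765625), (98.79417419433594, 60.90131759643555), 14.627058029174805)
0.075 203 0.08614060174037419 ((445.09515380859375, 379.5163269042969), (100.27250671386719, 52.59532928466797), 14.323092460632324)
scene {'c': (0.4472, 0.3794), 'wh': (105.5, 61.5), 'ang': 13.9, 'z': 0.068, 'n': 669, 'mean': array([0.4494, 0.3777], dtype=float32)} {'c': (0.4701, 0.3639), 'wh': (94.6, 47.0), 'ang': 50.3, 'z': 0.037, 'n': 78, 'mean': array([0.4747, 0.367 ], dtype=float32)} {'c': (0.4488, 0.3775), 'wh': (164.3, 121.1), 'ang': 14.3, 'z': 0.0151, 'n': 882, 'mean': array([0.477 , 0.3687], dtype=float32)}
0.036 61 0.04271199076907872 ((464.997314453125, 361.78363037109375), (108.60655975341797, 44.05127716064453), 44.41584777832031)
0.058 415 0.06651189327665175 ((448.52325439453125, 379.5002746582031), (101.15579223632812, 61.40980529785156), 13.275521278381348)
0.075 173 0.0863882066207815 ((446.7650146484375, 378.8795471191406), (104.12169647216797, 52.41084671020508), 14.716858863830566)
```

View pics/s5.png

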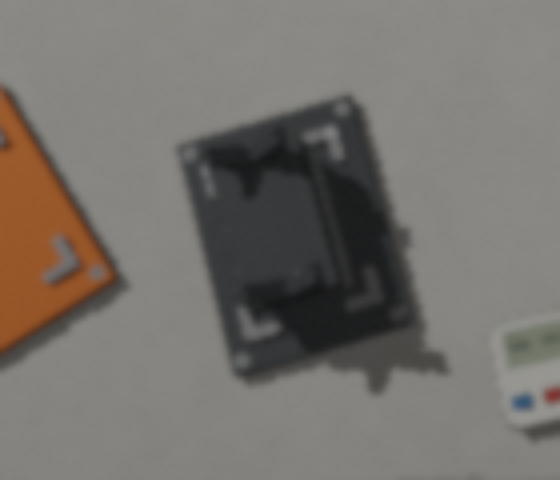

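```bash
python3 -m jog '[[[0,0.3,0,0,0.027],[0,0,0,-4,0],[0,0,0,-5,0],[0,0,0,-4,0],[0,0,0,-3,0],[0,0,0,-1.2,0],[0,0,0,0,0],[0,0,0,0,0]]]'; python3 -m jog '[[[0.3,0,0,0,0],[0.5,0,0,0,0],[0.6,0,0,0,0],[1,0,0,0,0],[1,0,0,0,0],[1,0,0,0,0],[1,0,0,0,0],[1,0,0,0,0]]]' 80
```

```text
t: 22.05
eef_pos: [0.6317, -0.0506, 0.029]
ee_rot: [-0.171, 0.985, -0.001, 0.001]
wrist_force: [-0.5, 0.0, -0.6]
grip_width: 0.997
t: 23.05
eef_pos: [0.6321, -0.0543, 0.0287]
ee_rot: [-0.17, 0.985, -0.004, 0.001]
wrist_force: [0.7, -8.9, 1.9]
grip_width: 0.251
```

```bash
python3 -m jog '[[[1,0,-0.3,0,0],[1,0,0,0.5,0],[1,0,0,2,0],[1,0,0,4,0],[1,0,0,4,0],[1,0,0,3,0],[1,0,0,0,0],[1,0,0,0,0]]]'
python3 - <<'E'
from h import *
for c in("top","scene"):
    P=cloud(get_image(c)); print(fit(c,"shaft",.155,.19,P),fit(c,"shaft",.03,.06,P))
E
```

```text
t: 24.05
eef_pos: [0.6283, -0.0528, 0.16]
ee_rot: [-0.171, 0.985, 0.001, -0.002]
wrist_force: [-0.4, 1.2, -4.8]
grip_width: 0.257
{'c': (0.625, -0.0515), 'wh': (142.3, 21.9), 'ang': 19.7, 'z': 0.1866, 'n': 304, 'mean': array([ 0.6117, -0.0536], dtype=float32)} None
{'c': (0.6525, -0.0439), 'wh': (96.1, 24.2), 'ang': 21.0, 'z': 0.1873, 'n': 145, 'mean': array([ 0.6627, -0.0405], dtype=float32)} None
```

```bash
python3 -m jog '[[[1,-1.8,4.3,0,-0.01],[1,-1.8,4.3,0,-0.01],[1,-1.8,4.3,0,-0.01],[1,-1.8,4.3,0,-0.01],[1,-1.8,4.3,0,-0.01],[1,-1.8,4.3,0,-0.01],[1,-1.8,4.3,0,-0.01],[1,-1.8,4.3,0,-0.01],[1,-1.8,4.3,0,-0.01],[1,-1.9,4.5,0,-0.003]]]'; python3 -m jog '[[[1,0,0,0,0],[1,0,0,0,0],[1,0,0,-2,0],[1,0,0,-2,0],[1,0,0,0,0],[1,0,0,0,0]]]'
python3 - <<'E'
from h import *
for c in("top","scene"):
    im=get_image(c);P=cloud(im); print(fit(c,"shaft",.115,.16,P),fit(c,"v_stand",.055,.11,P))
save('s6',cv2.resize(im["pixels"][130:270,300:460],None,fx=4,fy=4))
E
```

```text
t: 25.6
eef_pos: [0.4484, 0.3799, 0.1621]
ee_rot: [-0.125, 0.992, -0.0, -0.0]
wrist_force: [0.1, -0.1, -4.1]
grip_width: 0.257
t: 26.35
eef_pos: [0.4499, 0.3781, 0.1229]
ee_rot: [-0.125, 0.992, 0.0, 0.0]
wrist_force: [1.1, 0.1, -2.7]
grip_width: 0.258
None {'c': (0.4312, 0.3603), 'wh': (63.3, 30.1), 'ang': 14.8, 'z': 0.0632, 'n': 241, 'mean': array([0.4339, 0.3569], dtype=float32)}
{'c': (0.482, 0.3871), 'wh': (80.3, 26.5), 'ang': 8.4, 'z': 0.1544, 'n': 192, 'mean': array([0.488 , 0.3865], dtype=float32)} {'c': (0.448, 0.3787), 'wh': (103.4, 60.6), 'ang': 15.9, 'z': 0.0676, 'n': 531, 'mean': array([0.458 , 0.3743], dtype=float32)}
```

View pics/s6.png

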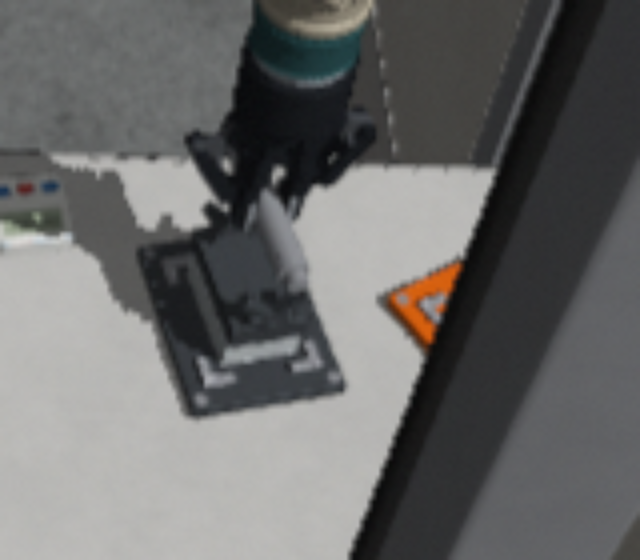

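```bash
python3 -m jog '[[[1,-0.2,0.15,-1,0],[1,0,0,-1.5,0],[1,0,0,-1,0],[1,0,0,0,0],[1,0,0,0,0],[1,0,0,0,0]]]'
```

```text
t: 27.4
eef_pos: [0.4477, 0.3805, 0.0879]
ee_rot: [-0.125, 0.992, 0.0, 0.001]
wrist_force: [-0.6, -0.2, -4.1]
grip_width: 0.258
```

```bash
python3 -m jog '[[[1,-0.05,-0.05,-0.8,0],[1,0,0,-0.4,0],[1,0,0,0,0],[1,0,0,0,0]]]'; python3 -m jog '[[[1,0,0,-0.3,0],[1,0,0,0,0],[1,0,0,0,0]]]'; python3 -m jog '[[[1,0,0,-0.2,0],[1,0,0,0,0],[1,0,0,0,0]]]'
```

```text
t: 27.9
eef_pos: [0.4467, 0.3797, 0.0753]
ee_rot: [-0.125, 0.992, -0.0, -0.0]
wrist_force: [0.4, -0.2, -3.0]
grip_width: 0.257
t: 28.28
eef_pos: [0.4466, 0.3797, 0.0723]
ee_rot: [-0.125, 0.992, -0.0, -0.0]
wrist_force: [0.3, -0.3, -3.0]
grip_width: 0.255
t: 28.65
eef_pos: [0.4469, 0.3797, 0.0707]
ee_rot: [-0.125, 0.992, 0.0, 0.0]
wrist_force: [0.1, -0.6, -0.0]
grip_width: 0.252
```

```bash
python3 -m jog '[[[1,0,0,-0.1,0],[1,0,0,0,0],[0.6,0,0,0,0],[0.3,0,0,0,0],[0.1,0,0,0,0],[0,0,0,0,0],[0,0,0,0,0],[0,0,0,1,0],[0,0,0,2,0],[0,0,0,4,0]]]';python3 -m jog '[[[0,0,0,4,0],[0,0,0,3,0],[0,0,-4,0,0],[0,0,-4,0,-0.02],[0,0,-4,0,-0.03],[0,0.3,-4,0,0],[0,0.3,-4,0,0],[0,0.3,-4,0,0],[0,0.3,-1.3,0,0],[0,0,0,0,0]]]'
python3 - <<'E'
from h import *
s=get_state();print(s["eef_pos"])
for c in("top","scene"):
    im=get_image(c);P=cloud(im); print(fit(c,"shaft",.08,.12,P),fit(c,"v_stand",.055,.11,P,(.447,.38)),fit(c,"guard_bridge",.045,.07,P))
    if c=="top": save('s7',cv2.resize(im["pixels"][180:300,120:260],None,fx=4,fy=4))
E
```

```text
t: 29.9
eef_pos: [0.4453, 0.3787, 0.1389]
ee_rot: [-0.125, 0.992, -0.001, -0.002]
wrist_force: [-0.4, 0.3, 0.3]
grip_width: 1.001
t: 31.15
eef_pos: [0.4591, 0.1264, 0.2098]
ee_rot: [-0.1, 0.995, 0.0, 0.0]
wrist_force: [-0.2, 0.4, 0.1]
grip_width: 1.003
[0.4590921  0.12644601 0.20981897]
{'c': (0.4448, 0.3792), 'wh': (143.2, 25.3), 'ang': 15.6, 'z': 0.0988, 'n': 549, 'mean': array([0.4442, 0.3777], dtype=float32)} {'c': (0.4445, 0.3795), 'wh': (99.1, 60.7), 'ang': 14.3, 'z': 0.0636, 'n': 605, 'mean': array([0.4465, 0.3745], dtype=float32)} None
{'c': (0.4509, 0.3791), 'wh': (140.6, 23.4), 'ang': 14.5, 'z': 0.1019, 'n': 304, 'mean': array([0.4579, 0.3796], dtype=float32)} {'c': (0.4587, 0.382), 'wh': (121.3, 60.3), 'ang': 15.1, 'z': 0.0678, 'n': 379, 'mean': array([0.4558, 0.3694], dtype=float32)} {'c': (0.4604, 0.1266), 'wh': (53.3, 46.3), 'ang': -77.6, 'z': 0.0582, 'n': 221, 'mean': array([0.4632, 0.1268], dtype=float32)}
```

View pics/s7.png

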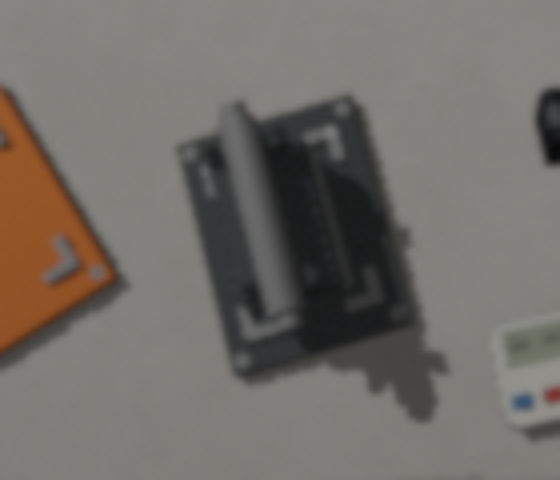

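```bash
python3 -m jog '[[[0,0,0.05,-4,0],[0,0,0,-5,0],[0,0,0,-4,0],[0,0,0,-3,0],[0,0,0,-1.5,0],[0,0,0,-0.9,0],[0,0,0,0,0],[0,0,0,0,0]]]'; python3 -m jog '[[[0.2,0,0,0,0],[0.3,0,0,0,0],[0.5,0,0,0,0],[1,0,0,0,0],[1,0,0,0,0],[1,0,0,0,0]]]' 40; python3 -m jog '[[[1,0,0,0.5,0],[1,0,0,3,0],[1,0,0,5,0],[1,0,0,5,0],[1,0,0,3.5,0],[1,0,0,0,0],[1,0,0,0,0]]]'
python3 - <<'E'
from h import *
s=get_state();z=s["eef_pos"][2];print(s["eef_pos"])
for c in("top","scene"):
    P=cloud(get_image(c));print(fit(c,"guard_bridge",z+.018,z+.045,P),fit(c,"guard_bridge",z-.03,z+.045,P))
E
```

```text
t: 32.55
eef_pos: [0.4598, 0.1273, 0.0264]
ee_rot: [-0.1, 0.995, 0.0, 0.001]
wrist_force: [0.9, -0.5, 1.0]
grip_width: 0.995
t: 33.3
eef_pos: [0.4593, 0.1272, 0.0259]
ee_rot: [-0.1, 0.995, -0.0, 0.001]
wrist_force: [-1.0, -0.6, 5.3]
grip_width: 0.619
t: 34.17
eef_pos: [0.4574, 0.127, 0.1939]
ee_rot: [-0.1, 0.995, -0.0, -0.001]
wrist_force: [-0.1, -0.1, -1.7]
grip_width: 0.622
[0.45742244 0.12699454 0.19388289]
None None
{'c': (0.4578, 0.1267), 'wh': (53.3, 43.2), 'ang': -79.8, 'z': 0.2251, 'n': 254, 'mean': array([0.4624, 0.1286], dtype=float32)} {'c': (0.4576, 0.1266), 'wh': (53.9, 43.6), 'ang': -78.7, 'z': 0.2242, 'n': 328, 'mean': array([0.465 , 0.1286], dtype=float32)}
```

```bash
python3 -m jog '[[[1,-0.2,4,0,0.024],[1,-0.2,4,0,0.024],[1,-0.2,4,0,0],[1,-0.2,4,0,0],[1,-0.2,4,0,0],[1,0,4,0,0],[1,0,1.3,0,0],[1,0,0,0,0],[1,0,0,0,0]]]'; python3 -m jog '[[[1,0,0,-1,0],[1,0,0,-0.8,0],[1,0,0,0,0],[1,0,0,0,0]]]'
python3 - <<'E'
from h import *
s=get_state();z=s["eef_pos"][2]
for c in("top","scene"):
    im=get_image(c);P=cloud(im);print(fit(c,"guard_bridge",z+.018,z+.045,P),fit(c,"shaft",.08,.12,P))
save('s8',cv2.resize(im["pixels"][120:260,300:460],None,fx=4,fy=4))
E
```

```text
t: 35.6
eef_pos: [0.4484, 0.3789, 0.1949]
ee_rot: [-0.124, 0.992, -0.001, -0.0]
wrist_force: [-0.2, -0.4, -1.2]
grip_width: 0.624
t: 36.1
eef_pos: [0.4486, 0.3799, 0.1772]
ee_rot: [-0.124, 0.992, -0.0, -0.0]
wrist_force: [-0.3, 0.3, -1.4]
grip_width: 0.628
{'c': (0.4374, 0.3612), 'wh': (22.5, 12.8), 'ang': -83.3, 'z': 0.2066, 'n': 64, 'mean': array([0.4371, 0.3599], dtype=float32)} {'c': (0.4257, 0.3682), 'wh': (52.0, 16.3), 'ang': 35.2, 'z': 0.0991, 'n': 124, 'mean': array([0.4268, 0.3705], dtype=float32)}
{'c': (0.4494, 0.3801), 'wh': (54.1, 42.9), 'ang': -76.6, 'z': 0.2103, 'n': 229, 'mean': array([0.4552, 0.3827], dtype=float32)} {'c': (0.4485, 0.3792), 'wh': (145.8, 28.5), 'ang': 17.5, 'z': 0.1012, 'n': 277, 'mean': array([0.4658, 0.3808], dtype=float32)}
```

View pics/s8.png

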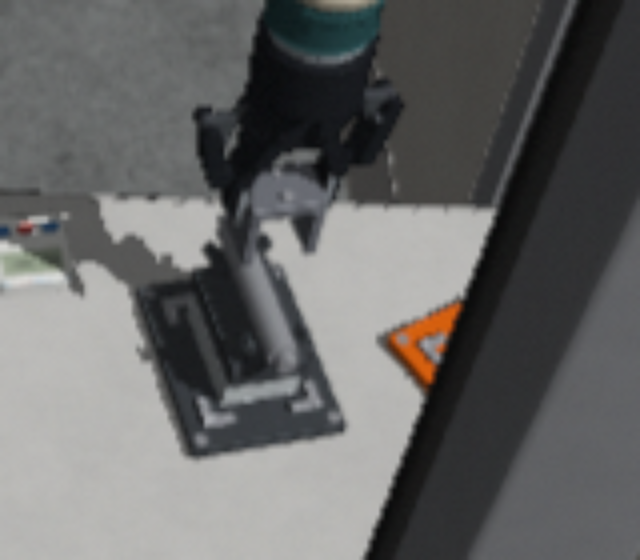

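```bash
python3 -m jog '[[[1,-0.15,0,-1,0],[1,0,0,-2,0],[1,0,0,-2,0],[1,0,0,-2,0],[1,0,0,-1,0],[1,0,0,0,0],[1,0,0,0,0]]]'; python3 -m jog '[[[1,0,0,-0.5,0],[1,0,0,0,0],[1,0,0,0,0]]]'; python3 -m jog '[[[1,0,0,-0.2,0],[1,0,0,0,0],[1,0,0,0,0]]]'
```

```text
t: 37.28
eef_pos: [0.4477, 0.3805, 0.098]
ee_rot: [-0.124, 0.992, 0.0, 0.001]
wrist_force: [0.7, -0.1, -1.7]
grip_width: 0.619
t: 37.65
eef_pos: [0.4472, 0.3802, 0.0925]
ee_rot: [-0.124, 0.992, 0.0, 0.0]
wrist_force: [0.2, -0.1, -1.8]
grip_width: 0.623
t: 38.02
eef_pos: [0.4471, 0.3801, 0.0903]
ee_rot: [-0.124, 0.992, -0.0, -0.0]
wrist_force: [1.0, -0.0, -1.5]
grip_width: 0.62
```

```bash
python3 -m jog '[[[1,0,0,-0.15,0],[1,0,0,0,0],[1,0,0,0,0]]]'; python3 -m jog '[[[1,0,0,-0.1,0],[1,0,0,0,0],[1,0,0,0,0]]]'
```

```text
t: 38.4
eef_pos: [0.4473, 0.3803, 0.09]
ee_rot: [-0.124, 0.992, 0.0, 0.0]
wrist_force: [-3.0, -1.7, 5.8]
grip_width: 0.628
t: 38.78
eef_pos: [0.4473, 0.3803, 0.09]
ee_rot: [-0.124, 0.992, 0.0, 0.0]
wrist_force: [-3.8, -2.3, 10.2]
grip_width: 0.623
```

Firm contact at the expected height. Relieve a little, release and retreat.

```bash
python3 -m jog '[[[1,0,0,0.2,0],[0.5,0,0,0,0],[0.2,0,0,0,0],[0,0,0,0,0],[0,0,0,0,0],[0,0,0,2,0],[0,0,0,4,0],[0,0,0,5,0],[0,0,0,4,0],[0,0,-4,0,0]]]';python3 -m jog '[[[0,0,-5,0,0],[0,0,-5,0,0],[0,0,-5,0,0],[0,0,-5,0,0],[0,0,-5,0,0],[0,0,0,0,0],[0,0,0,0,0]]]'
python3 - <<'E'
from h import *
for c in("top","scene"):
    im=get_image(c);P=cloud(im);print(fit(c,"guard_bridge",.108,.13,P),fit(c,"shaft",.08,.106,P),fit(c,"v_stand",.055,.09,P,(.447,.38)),fit(c,"timer",.005,.03,P),fit(c,"side_cutters",.004,.03,P))
    a=im["pixels"][180:300,120:260] if c=="top" else im["pixels"][140:260,310:450]
    save('f_'+c,cv2.resize(a,None,fx=4,fy=4))
E
python3 -c "
import cv2,numpy as np
cv2.imwrite('pics/f.png',cv2.resize(np.hstack([cv2.imread('pics/f_top.png'),cv2.imread('pics/f_scene.png')]),(798,342)))"
```

```text
t: 40.02
eef_pos: [0.4501, 0.3429, 0.2445]
ee_rot: [-0.126, 0.992, 0.002, 0.005]
wrist_force: [0.3, 0.2, 0.2]
grip_width: 1.0
t: 40.9
eef_pos: [0.4472, 0.0902, 0.2399]
ee_rot: [-0.124, 0.992, 0.0, 0.0]
wrist_force: [0.6, 0.2, 0.6]
grip_width: 0.997
{'c': (0.4455, 0.3798), 'wh': (54.2, 39.8), 'ang': -77.1, 'z': 0.1191, 'n': 397, 'mean': array([0.4447, 0.3788], dtype=float32)} {'c': (0.4449, 0.3798), 'wh': (143.8, 25.4), 'ang': 14.2, 'z': 0.0983, 'n': 385, 'mean': array([0.4415, 0.3771], dtype=float32)} {'c': (0.4446, 0.379), 'wh': (99.4, 60.0), 'ang': 14.6, 'z': 0.0638, 'n': 304, 'mean': array([0.4413, 0.3679], dtype=float32)} {'c': (0.3482, 0.2149), 'wh': (68.1, 66.2), 'ang': 9.0, 'z': 0.0154, 'n': 667, 'mean': array([0.3478, 0.2148], dtype=float32)} {'c': (0.4458, 0.3778), 'wh': (160.8, 119.9), 'ang': 14.1, 'z': 0.0116, 'n': 1446, 'mean': array([0.4345, 0.3638], dtype=float32)}
{'c': (0.4484, 0.3805), 'wh': (55.4, 41.5), 'ang': -77.5, 'z': 0.1223, 'n': 254, 'mean': array([0.4518, 0.3792], dtype=float32)} {'c': (0.4453, 0.3824), 'wh': (147.5, 32.7), 'ang': 14.6, 'z': 0.101, 'n': 207, 'mean': array([0.4627, 0.3807], dtype=float32)} None {'c': (0.3529, 0.2146), 'wh': (72.1, 65.9), 'ang': 8.9, 'z': 0.0183, 'n': 374, 'mean': array([0.3564, 0.2146], dtype=float32)} {'c': (0.3332, -0.2287), 'wh': (131.4, 57.0), 'ang': -77.6, 'z': 0.0123, 'n': 293, 'mean': array([ 0.3337, -0.2248], dtype=float32)}
```

View pics/f.png

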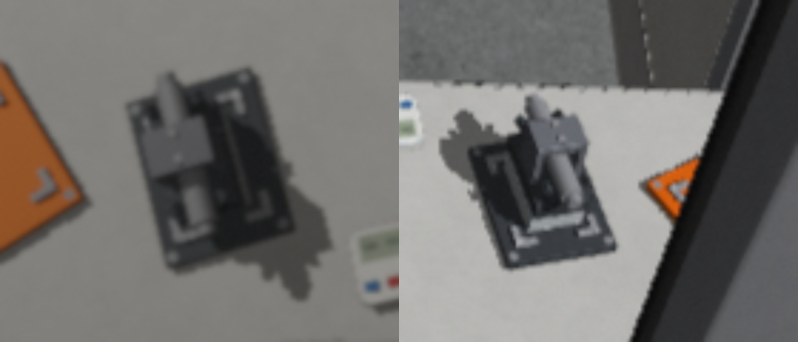

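All of it stands stacked and centred: bridge (.4455,.3798), shaft (.4449,.3798) and stand (.4446,.379). The bridge top at .119–.122 matches the expected .120. Handing in.

```bash
python3 -c "
from bench import *
print(hand_in(), get_state()['t'])"
```

```text
the job is handed in; nothing more can be done
the job is handed in; nothing more can be done
```

I built the set-up on the dark steel plate in the order asked and handed it in at about 41 s of the 115 s allowed. The order was riser, V-stand, shaft, then guard bridge. `hand_in()` gives no verdict.

- **Centring:** in the last top-camera check, the bridge, shaft and stand centres agreed within about 1 mm, and lay within about 2 mm of the plate centre. Stand, shaft and bridge were in line with the plate to about 1°.
- **Seating:** the riser top read 41 mm (42 expected) and its centre sat within about 1 mm of the pocket centre. The bridge top read 119 to 122 mm (120 expected), so its feet are flat on the stand floor.
- **Forces:** the highest wrist force I read at the end of a move was about 10 N. The gripper ended clear of everything.
- **Bystanders:** I did not touch either. The timer read the same place as at the start, within about 1 mm. The cutters showed normally in the scene camera.

Three checks disagreed or failed:
- The two cameras differ by about 3 to 4 mm in x and 3 mm in z throughout. I worked between them and relied on relative positions.
- In the last top picture, the network reported the fixture plate when asked for the side cutters, so that reading is useless.
- The last scene-camera readings of the shaft were rough, because the bridge partly hid it. That camera did not return the stand at all.

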